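# Stack the finished beakers in the ring stand

### The job

Put the three finished metal beakers away as one stack in the blue ring stand: stand the copper one upright inside the ring, with its foot on the base, then nest the brass one, which is leaning in the wooden engraving cradle, fully home in it, and last the steel one in the brass one. Set each beaker down, let go of it before fetching the next, do not let it drop, and leave the coffee pot, the green polish bottle and the hammer where they are.

Things in the scene. Friction and masses are not known exactly. Their poses are not given: they have to be found in the camera images.
- copper_beaker: Reddish copper beaker, 110 mm tall, upright on the work board. All three are alike: tapered, outer diameter 34 mm at the foot growing evenly to 52 mm at 75 mm height, then a step (shoulder) out to a straight collar, 60 mm outside and 55 mm inside, from 75 mm up to the rim. Wall 2.5 mm, floor 4 mm, about 0.2 kg. Origin: centre of the foot's underside; z: its axis, towards the mouth.
- brass_beaker: Yellow brass beaker, same shape as the copper one, origin and z likewise. It starts loose in the cradle, leaning 40 degrees from vertical with its mouth up and towards the cradle's -x (the robot); it lifts out along its own axis and its collar is free on both sides.
- steel_beaker: Grey steel beaker, same shape as the copper one, origin and z likewise; upright on the board (the two may have swapped places). When two beakers are nested, the upper one's shoulder rests on the lower one's rim: it stands 35 mm higher and its whole collar stays in sight.
- stand: Fixed ring stand: dark round steel base, 110 mm across, 10 mm thick, and above it on three thin posts a blue ring, bore 50 mm, outer diameter 68 mm, underside 50 mm and top 62 mm above the table. A beaker stands on the base inside the ring with about 1.5 mm play, its collar well above the ring. Origin: centre of the base's underside, on the table; z up, the ring's axis.
- cradle: Fixed wooden engraving cradle, base 150 by 100 mm, about 90 mm tall, with a V-shaped trough and a foot stop that hold one beaker leaning 40 degrees from vertical towards its -x. Origin: centre of the base's underside. The foot of the beaker starts 35 mm along +x and 48 mm above the origin.
- board: Fixed plywood work board lying on the table, 260 (x) by 220 (y) mm, 10 mm thick; origin: centre of its underside. The copper and steel beakers and the coffee pot stand on it.
- pot: Bystander: loose brass coffee pot, 206 mm tall, foot 88 mm across, with a short spout towards its +y (reaching 64 mm from the axis) and a handle towards its -y (reaching 54 mm from the axis), both 50 to 185 mm above its foot. Origin: centre of its underside. Stands on the work board beside the beakers, taller than them. Not to be disturbed.
- polish: Bystander: loose green polish bottle with black cap, 56 mm diameter, 190 mm tall, standing on the table beside the ring stand, about 110 mm from its axis. Origin: centre of its underside. Not to be disturbed.
- hammer: Bystander: loose hammer, 240 mm long with a 96 mm wide head, lying on the table beside the cradle, about 30 mm high. Origin: middle of its length, underside; handle towards its -x. Not to be disturbed.
Things that resemble listed ones, but are neither listed nor needed, are in the scene too. Leave any pink or turquoise look-alike of the stand alone. Leave any red look-alike of the brass_beaker alone.

How it is judged:
By the outcome, as a careful person would: the job done as asked, in the order asked, and still so for the second after the job is handed in, with the robot touching nothing.
It also fails if it takes over 72 s, if anything falls off the work surface, if the arm or the gripper's body presses on something with over 40 N, if the wrist force passes 120 N, or if a joint passes its speed limit or range.

### The arm

A 6-joint arm with a two-finger parallel gripper is mounted at the origin on the work surface. World frame = base frame: x ahead of the robot, y to its left, z up, the work surface at z = 0. Lengths are in m, angles in rad, forces in N, time in s.
With the tool pointing down it reaches from about 0.275 to 0.85 m from the base axis. Payload 19 kg.
Tool frame: the origin (TCP) lies between the finger pads; the fingertips stand 14 mm ahead of it and the grasp point (between the pads) lies 5 mm behind it; z points along the fingers, y is the line along which they close (so a half turn about z gives the same grasp; the last joint's range is limited). The gripper opens to 85 mm and grips with 20 to 120 N. Pads are 22 mm wide; open, the fingers measure 114 mm over their backs; the gripper's body (76 mm by 85 mm) begins 54 mm behind the grasp point. The pads swing forward as they close: fully open they stand 13 mm farther back than shut.
Start: joints at [-1.242, 0.15, 1.437, -0, 1.554, -0.134], TCP at [0.257, -0.514, 0.208] pointing down, gripper open.
Joint ranges: [-2.8, 2.8], [-0.68, 2.1], [0.12, 2.68], [-1.39, 4.53], [0.16, 2.79], [-2.81, 2.81]. Speed limits (rad/s): [1.89, 1.89, 2.22, 3.01, 3.01, 3.01].

### API

Orientations are given as a 3x3 rotation matrix whose columns are the frame's x, y, z axes.
In Python, from station import arm, eyes gives the robot as it stands. The module is installed in compiled form; this text tells all that it offers.
- The arm moves only by the shell command python3 -m jog 'ROWS' [FORCE]. ROWS is a JSON object of lists of equal length, an entry for each row: "translation": the shift along the tool's x, y, z in m, a list of three; "spin": the turn about the tool's z in degrees; "hand": the finger opening in m, from 0 to 0.0854. A call has 1 to 10 rows; each row is the pose to reach, as a shift and turn from the pose commanded when the call began, along the tool's axes at that moment; what a row does not reach only later rows make up. A row lasts 1/8 s, in which the tool goes at most 62.5 mm and 10.7 degrees, less where a joint would pass 70% of its speed; a pose out of reach is approached as far as the arm can. A call with a gripper value outside its range is refused whole. The fingers move at their own pace and stop on an object; FORCE is the grip in N (left out, the last holds). Time passes only in rows, so rows that repeat a pose let the fingers close. It gives the time, the measured TCP pose, the force, the opening and the grip force at its end, in the units of the state.
- arm.read_state(): the state, without advancing time (a new reading comes with each control period).
- eyes.camera(name): name is "side" or "top"; returns a dict with "img" (480x640x3 uint8, red, green, blue), "fx", "fy", "cx", "cy" (pixels), "distortion" ([k1, k2, p1, p2, k3] as OpenCV has them; the pictures are not rectified), "camera_from_world" (4x4, takes a point from world to camera coordinates). Camera axes: x right, y down, z forward; pixel columns grow to the right and rows downward; lengths in m; the calibration is good to about 2 mm. A picture is of the moment at which its call begins. There is no depth.
- arm.close_job(): hands the job in; it is judged then, once.
The state is a dict: "time_s": time; "joints": joint angles; "joint_velocities": joint speeds; "effort": joint torques, N m; "position": TCP position; "eef_rot": TCP orientation; "ft_force": force on the tool from outside, world axes, zero at the start; "wrist_torque": the same for the moment, N m; "opening": opening from 0.0 (shut) to 1.0 (fully open); "finger_force": force on a finger pad.
Only numpy, scipy, OpenCV 4.12 (cv2) and the standard library are available. Lean on these libraries where they do the work, as an engineer would, in place of code of your own. Each camera call takes 0.05 s, during which the arm holds its last target. There are 200 camera calls.

## Working session

There is one attempt and no reset: what is moved stays moved. The work goes in short steps, Python scripts to look and compute and a shell command to move; the robot and the scene stay as the last step left them, time stands still between calls to the robot, and variables do not carry over. Pictures are saved under pics/ and viewed, at most 10 in all, crops included, and the job is handed in when it is done.

```bash
mkdir -p pics; ls; python3 - <<'E'
from station import arm, eyes
import cv2
s=arm.read_state(); print(s['time_s'],s['position'],s['eef_rot'],s['opening'])
for n in ('side','top'):
    c=eyes.camera(n); cv2.imwrite(f'pics/{n}0.png',c['img'][:,:,::-1])
    print(n,c['fx'],c['fy'],c['cx'],c['cy'],c['distortion'],c['camera_from_world'])
E
```

```text
pics
0.0 [ 0.25662894 -0.51427163  0.20698722] [[ 8.94794261e-01  4.46478547e-01 -3.71323390e-04]
 [ 4.46478671e-01 -8.94793586e-01  1.11099467e-03]
 [ 1.63777497e-04 -1.15989963e-03 -9.99999314e-01]] 1.0023785366215467
side 511.2925626864473 511.2925626864473 322.6797902590078 243.05086554700733 [-0.0563602  0.         0.         0.         0.       ] [[-0.91876505 -0.39470443  0.0088987   0.50746704]
 [-0.27212725  0.6167868  -0.7385938   0.2224124 ]
 [ 0.28603765 -0.68101575 -0.67409199  1.12289304]
 [ 0.          0.          0.          1.        ]]
top 505.1990681762738 505.1990681762738 316.53067844340586 239.40989878292658 [0.01752403 0.         0.         0.         0.        ] [[-0.02741708 -0.9995691  -0.01048434  0.00672032]
 [-0.99701065  0.02810181 -0.07197252  0.59627905]
 [ 0.07223614  0.00847972 -0.99735151  1.18550586]
 [ 0.          0.          0.          1.        ]]
```

View pics/side0.png

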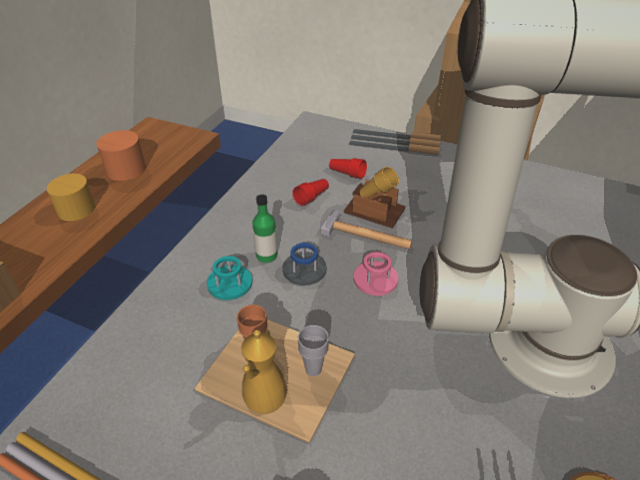

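View pics/top0.png

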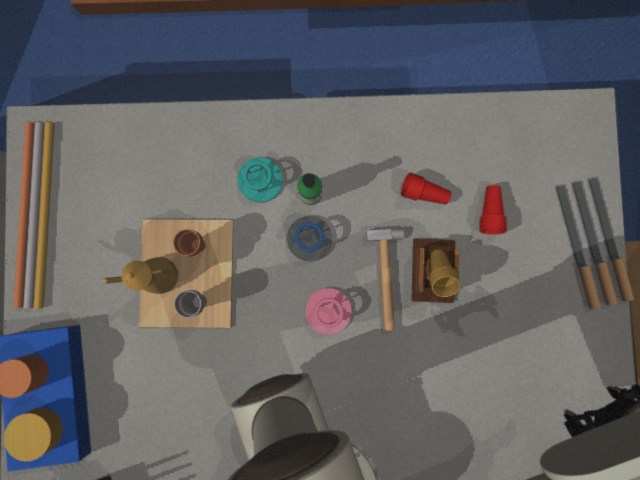

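Side view: copper (253,320), partly behind the pot (262,380); steel (313,350); blue ring (304,255); brass in the cradle (380,185). Top view: copper rim (188,242), steel rim (190,303), ring (308,236), brass (443,275), hammer (387,280), pot (160,275).

```bash
python3 - <<'E'
import cv2,numpy as np
s=cv2.imread('pics/side0.png');t=cv2.imread('pics/top0.png')
def cr(im,x,y,w=100,h=75): return cv2.resize(im[y:y+h,x:x+w],(400,300),interpolation=cv2.INTER_NEAREST)
o=np.vstack([np.hstack([cr(t,130,220,133,100),cr(t,385,228)]),np.hstack([cr(s,230,300,133,100),cr(s,335,155)])])
cv2.imwrite('pics/c1.png',o)
for im,pts in ((t,[(176,242),(190,254),(177,303),(203,303),(308,222),(440,285),(432,255),(420,270),(450,300),(210,270),(160,275)]),(s,[(245,330),(313,345),(313,370),(305,335),(304,246),(385,180),(375,190),(370,210),(300,370),(262,380)])):
    for p in pts: print(p,im[p[1],p[0]],cv2.cvtColor(im[p[1]:p[1]+1,p[0]:p[0]+1],cv2.COLOR_BGR2HSV)[0,0])
E
```

```text
(176, 242) [39 49 69] [ 10 111  69]
(190, 254) [ 63  88 137] [ 10 138 137]
(177, 303) [54 55 61] [ 4 29 61]
(203, 303) [60 59 65] [175  24  65]
(308, 222) [84 68 56] [107  85  84]
(440, 285) [38 70 90] [ 18 147  90]
(432, 255) [ 45  87 107] [ 20 148 107]
(420, 270) [ 51  77 117] [ 12 144 117]
(450, 300) [32 47 72] [ 11 142  72]
(210, 270) [108 145 176] [ 16  99 176]
(160, 275) [41 65 80] [ 18 124  80]
(245, 330) [ 67  97 156] [ 10 145 156]
(313, 345) [90 89 94] [174  14  94]
(313, 370) [127 124 130] [165  12 130]
(305, 335) [124 120 127] [163  14 127]
(304, 246) [109  69  46] [109 147 109]
(385, 180) [ 68 143 179] [ 20 158 179]
(375, 190) [ 54 105 136] [ 19 154 136]
(370, 210) [ 54  80 121] [ 12 141 121]
(300, 370) [106 144 179] [ 16 104 179]
(262, 380) [ 67 137 179] [ 19 160 179]
```

View pics/c1.png

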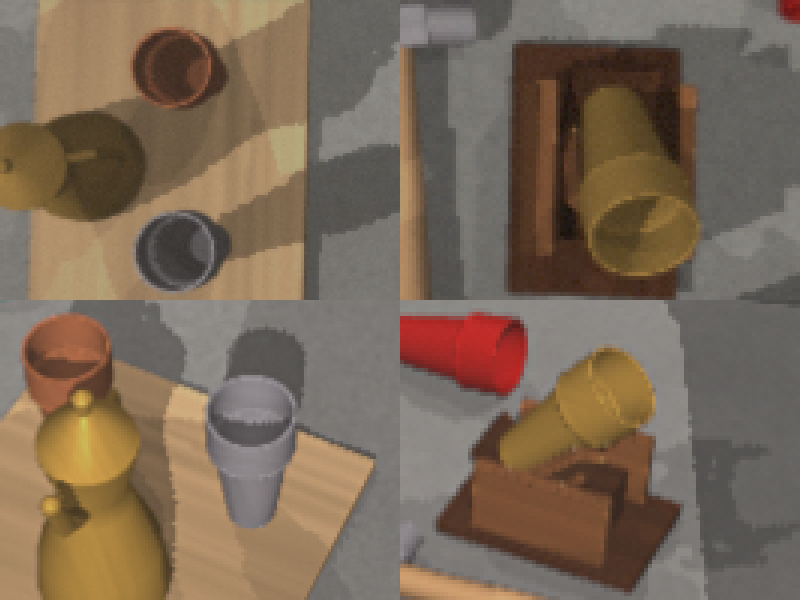

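The crops show the copper and steel mouths clear, the brass mouth facing down-right in the top view (-x, slightly -y), and the pot lid at about (137,276) in the top view.

```bash
cat > h.py <<'E'
import numpy as np, cv2
from scipy.optimize import minimize
from station import arm, eyes
A=np.linspace(0,2*np.pi,73)[:-1]
BK=[(0,.017),(.075,.026),(.075,.030),(.110,.030)]
def proj(c,P):
    T=c['camera_from_world']; r,_=cv2.Rodrigues(T[:3,:3])
    K=np.array([[c['fx'],0,c['cx']],[0,c['fy'],c['cy']],[0,0,1]])
    return cv2.projectPoints(np.asarray(P,float).reshape(-1,1,3),r,T[:3,3],K,np.array(c['distortion']))[0][:,0]
def back(c,uv,z):
    K=np.array([[c['fx'],0,c['cx']],[0,c['fy'],c['cy']],[0,0,1]])
    n=cv2.undistortPoints(np.array([[uv]],float),K,np.array(c['distortion']))[0,0]
    R,t=c['camera_from_world'][:3,:3],c['camera_from_world'][:3,3]
    d=R.T@np.r_[n,1]; o=-R.T@t
    return (o+d*(z-o[2])/d[2])[:2]
def circ(z,r): return np.c_[r*np.cos(A),r*np.sin(A),np.full(72,z)]
def solid(prof): return np.vstack([circ(*q) for q in prof])
def outlines(c,P,rims):
    """hull outline of solid P plus visible rim circles"""
    out=[]
    for Q in [cv2.convexHull(proj(c,P).astype(np.float32))[:,0]]+[proj(c,q) for q in rims]:
        Q=np.vstack([Q,Q[:1]]); L=np.r_[0,np.cumsum(np.linalg.norm(np.diff(Q,axis=0),axis=1))]
        s=np.arange(0,L[-1],.5); out.append(np.c_[np.interp(s,L,Q[:,0]),np.interp(s,L,Q[:,1])])
    return np.vstack(out)
def edge(c):
    g=cv2.GaussianBlur(c['img'],(0,0),1.).astype(np.float32)
    m=np.max(np.hypot(cv2.Sobel(g,cv2.CV_32F,1,0),cv2.Sobel(g,cv2.CV_32F,0,1)),axis=2)
    return np.minimum(m,120)
def fit(cams,place,p0,span=.012):
    """place(p)->(P,rims) world; maximise mean edge strength on the outlines"""
    E=[edge(c) for c in cams]
    def f(p):
        P,r=place(p); s=0
        for c,e in zip(cams,E):
            o=outlines(c,P,r).astype(np.float32)
            s-=cv2.remap(e,o[:,0],o[:,1],cv2.INTER_LINEAR).mean()
        return s/len(cams)
    g=[np.r_[p0[0]+a,p0[1]+b,p0[2:]] for a in np.arange(-span,span+1e-9,.003) for b in np.arange(-span,span+1e-9,.003)]
    p=min(g,key=f)
    st=np.vstack([p]+[p+d for d in np.diag([.003,.003,.05][:len(p)])])
    r=minimize(f,p,method='Nelder-Mead',options=dict(initial_simplex=st,xatol=1e-4,fatol=1e-3))
    return r.x,-r.fun
def upright(z0): 
    return lambda p:(solid(BK)+[p[0],p[1],z0],[circ(.110,.030)+[p[0],p[1],z0]])
def ring(p):
    return solid([(.05,.034),(.062,.034)])+[p[0],p[1],0],[circ(.062,.025)+[p[0],p[1],0]]
def leaning(p):  # foot x,y, azimuth of mouth direction
    a=np.radians(40); h=np.r_[np.cos(p[2]),np.sin(p[2]),0]
    z=np.sin(a)*h+np.cos(a)*np.r_[0,0,1]; y=np.cross([0,0,1],h); R=np.c_[np.cross(y,z),y,z]
    w=lambda Q:Q@R.T+[p[0],p[1],.048]
    return w(solid(BK)),[w(circ(.110,.030))]
E
cat > m.py <<'E'
from h import *
S,T=eyes.camera('side'),eyes.camera('top')
def go(n,pl,p0):
    for l,c in (('both',[S,T]),('side',[S]),('top',[T])):
        p,q=fit(c,pl,p0); print(n,l,p.round(4),round(q,1))
go('copper',upright(.01),back(T,(188,242),.12)); go('steel',upright(.01),back(T,(190,303),.12))
go('ring',ring,back(T,(308,236),.06))
f=back(T,(436,250),.06); go('brass',leaning,np.r_[f,np.arctan2(-.18,-1)])
print('pot',back(T,(137,276),.216),back(S,(258,333),.216),'polish',back(T,(309,181),.19),back(S,(262,199),.19))
print('hammer head',back(T,(386,235),.02),'end',back(T,(388,328),.02),'cradle',[back(T,q,0.01).round(3) for q in((414,240),(455,240),(456,300),(413,301))])
E
python3 m.py
```

```text
copper both [0.5915 0.2759] 95.7
copper side [0.5896 0.2774] 95.5
copper top [0.5924 0.2751] 100.4
steel both [0.4572 0.2744] 105.5
steel side [0.4561 0.2752] 99.5
steel top [0.4579 0.274 ] 114.4
ring both [0.6004 0.0084] 99.6
ring side [0.6    0.0084] 104.1
ring top [0.6004 0.0084] 95.2
brass both [ 0.5484 -0.2772 -3.0162] 89.2
brass side [ 0.5475 -0.2881 -3.2864] 93.0
brass top [ 0.5486 -0.2767 -3.0122] 87.8
pot [0.51906047 0.34866077] [0.5140119  0.37361668] polish [0.70576434 0.00098195] [0.70317922 0.01095088]
hammer head [ 0.60222931 -0.17607272] end [ 0.38234538 -0.17248607] cradle [array([ 0.589, -0.244]), array([ 0.586, -0.342]), array([ 0.443, -0.338]), array([ 0.443, -0.236])]
```

```bash
python3 - <<'E'
s=open('h.py').read()
s=s.replace("for Q in [cv2.convexHull(proj(c,P).astype(np.float32))[:,0]]+","for Q in [cv2.convexHull(proj(c,q).astype(np.float32))[:,0] for q in P]+")
s=s.replace("(solid(BK)+[p[0],p[1],z0],","([solid(BK[2:])+[p[0],p[1],z0],solid(BK[:2])+[p[0],p[1],z0]],")
s=s.replace("return solid([(.05,.034),(.062,.034)])+[p[0],p[1],0],","return [solid([(.05,.034),(.062,.034)])+[p[0],p[1],0]],")
s=s.replace("return w(solid(BK)),","return [w(solid(BK[2:])),w(solid(BK[:2]))],")
open('h.py','w').write(s)
m=open('m.py').read()
i=m.index("f=back"); j=m.index("print('pot'")
open('m.py','w').write(m[:i]+"""f=np.r_[.55,-.288]
for a in (-2.95,-3.05,-3.14,-3.22,-3.3): 
    print(a); go('brass',leaning,np.r_[f,a])
""")
E
python3 m.py
```

```text
copper both [0.5919 0.2753] 87.2
copper side [0.589  0.2785] 90.4
copper top [0.5923 0.274 ] 92.4
steel both [0.4574 0.2744] 94.9
steel side [0.4561 0.2757] 90.3
steel top [0.458  0.2723] 106.1
ring both [0.6004 0.0084] 99.6
ring side [0.5999 0.0081] 103.9
ring top [0.6004 0.0084] 95.4
-2.95
brass both [ 0.5482 -0.2735 -2.9628] 81.0
brass side [ 0.55   -0.2975 -3.3329] 85.6
brass top [ 0.5479 -0.2727 -2.9505] 80.4
-3.05
brass both [ 0.5485 -0.2762 -2.9988] 81.0
brass side [ 0.5503 -0.2963 -3.3181] 85.6
brass top [ 0.5479 -0.2728 -2.9501] 80.4
-3.14
brass both [ 0.5491 -0.2897 -3.2028] 84.3
brass side [ 0.5504 -0.2944 -3.2749] 85.4
brass top [ 0.5489 -0.2898 -3.2057] 85.0
-3.22
brass both [ 0.5491 -0.2898 -3.2051] 84.3
brass side [ 0.5504 -0.2957 -3.2926] 85.5
brass top [ 0.5488 -0.2896 -3.2011] 85.0
-3.3
brass both [ 0.549  -0.2904 -3.2154] 84.4
brass side [ 0.5505 -0.2944 -3.2748] 85.4
brass top [ 0.5488 -0.2904 -3.2148] 85.1
```

```bash
cat > d.py <<'E'
import sys,numpy as np
from station import arm
s=arm.read_state(); R=np.array(s['eef_rot']); p=np.array(s['position'])
h=np.degrees(np.arctan2(R[1,0],R[0,0]))
print('t',round(s['time_s'],2),'pos',p.round(4),'h',h.round(2),'j',np.round(s['joints'],2),'F',np.round(s['ft_force'],1),'op',round(s['opening'],3),'ff',np.round(s['finger_force'],1))
for a in sys.argv[1:]:
    x,y,z,H=map(float,a.split(','))
    print('->',a,'tool shift',(R.T@(np.r_[x,y,z]-p)).round(4),'spin',round((h-H+180)%360-180,1))
E
python3 d.py .5915,.2755,.26,135 .5915,.2755,.098,135
```

```text
t 0.3 pos [ 0.2567 -0.5144  0.2074] h 26.51 j [-1.24  0.15  1.44  0.    1.55 -0.13] F [ 0.4  0.9 -0.3] op 1.001 ff 0.0
-> .5915,.2755,.26,135 tool shift [ 0.6523 -0.5574 -0.0523] spin -108.5
-> .5915,.2755,.098,135 tool shift [ 0.6523 -0.5573  0.1097] spin -108.5
```

```bash
python3 -m jog '{"translation":[[0.05,-0.04,-0.053],[0.6523,-0.5574,-0.053],[0.6523,-0.5574,-0.053],[0.6523,-0.5574,-0.053],[0.6523,-0.5574,-0.053],[0.6523,-0.5574,-0.053],[0.6523,-0.5574,-0.053],[0.6523,-0.5574,-0.053],[0.6523,-0.5574,-0.053],[0.6523,-0.5574,-0.053]],"spin":[-10,-108.5,-108.5,-108.5,-108.5,-108.5,-108.5,-108.5,-108.5,-108.5],"hand":[0.0854,0.0854,0.0854,0.0854,0.0854,0.0854,0.0854,0.0854,0.0854,0.0854]}'; python3 d.py .5915,.2755,.26,135
```

```text
time_s: 1.55
position: [0.4958, 0.0496, 0.2568]
eef_rot: [[-0.689, 0.725, 0.001], [0.725, 0.689, -0.0], [-0.0, 0.0, -1.0]]
ft_force: [0.9, -1.2, 0.4]
opening: 0.998
finger_force: 0.0
t 1.55 pos [0.4958 0.0496 0.2568] h 133.57 j [-0.05 -0.02  1.52 -0.    1.64 -0.82] F [ 0.9 -1.2  0.4] op 0.998 ff 0.0
-> .5915,.2755,.26,135 tool shift [ 0.0977  0.2251 -0.0032] spin -1.4
```

```bash
python3 -m jog '{"translation":[[0.08,0.19,0],[0.08,0.19,0],[0.08,0.19,0],[0.08,0.19,0],[0.08,0.19,0],[0.08,0.19,0]],"spin":[-1,-1,-1,-1,-1,-1],"hand":[0.0854,0.0854,0.0854,0.0854,0.0854,0.0854]}' >/dev/null; python3 d.py .5915,.2755,.26,135 .5915,.2755,.098,135
```

```text
t 2.3 pos [0.5789 0.2347 0.2568] h 134.16 j [ 0.26  0.24  1.23 -0.    1.67 -0.51] F [ 0.5  0.2 -0.1] op 1.0 ff 0.0
-> .5915,.2755,.26,135 tool shift [ 0.0205  0.0374 -0.0032] spin -0.8
-> .5915,.2755,.098,135 tool shift [0.0205 0.0374 0.1588] spin -0.8
```

```bash
python3 -m jog '{"translation":[[0.0205,0.0374,0],[0.0205,0.0374,0.04],[0.0205,0.0374,0.08],[0.0205,0.0374,0.12],[0.0205,0.0374,0.14],[0.0205,0.0374,0.15],[0.0205,0.0374,0.157],[0.0205,0.0374,0.157],[0.0205,0.0374,0.157]],"spin":[0,0,0,0,0,0,0,0,0],"hand":[0.0854,0.0854,0.0854,0.0854,0.0854,0.0854,0.0854,0.0854,0.0854]}' >/dev/null; python3 d.py .5915,.2755,.098,135
```

```text
t 3.42 pos [0.592  0.2768 0.1005] h 134.21 j [ 0.32  0.36  1.39  0.    1.39 -0.45] F [-1.  -0.1  0.9] op 0.998 ff 0.0
-> .5915,.2755,.098,135 tool shift [-0.0006 -0.0012  0.0025] spin -0.8
```

```bash
python3 -m jog '{"translation":[[0,0,0],[0,0,0],[0,0,0],[0,0,0],[0,0,0],[0,0,0],[0,0,0],[0,0,0]],"spin":[0,0,0,0,0,0,0,0],"hand":[0.05,0.05,0.05,0.05,0.05,0.05,0.05,0.05]}' 50 >/dev/null; python3 d.py .5915,.2755,.22,135
```

```text
t 4.42 pos [0.5916 0.2766 0.0996] h 134.2 j [ 0.32  0.36  1.39  0.    1.39 -0.45] F [ 0.5  0.9 -1. ] op 0.589 ff 0.0
-> .5915,.2755,.22,135 tool shift [-0.0007 -0.0009 -0.1204] spin -0.8
```

```bash
python3 - <<'E'
from h import *
S,T=eyes.camera('side'),eyes.camera('top')
a=cv2.resize(T['img'][200:350,110:310],(400,300)); b=cv2.resize(S['img'][200:425,170:470],(400,300))
cv2.imwrite('pics/g1.png',np.hstack([a,b])[:,:,::-1])
for pl in [arm.read_state()['position']]: print(proj(T,pl),proj(S,pl))
E
```

```text
[[188.18774788 242.54254355]] [[251.61839169 321.01490718]]
```

View pics/g1.png

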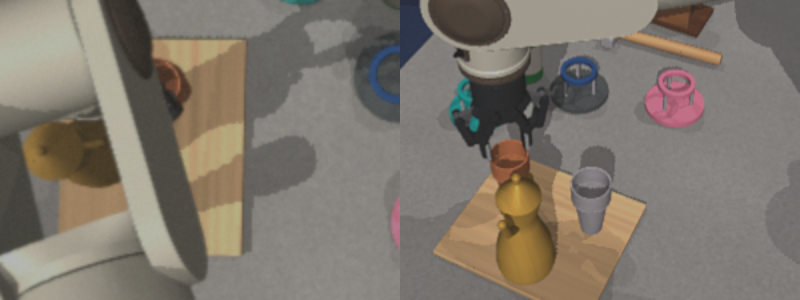

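```bash
python3 - <<'E'
from h import *
S=eyes.camera('side'); s=arm.read_state(); p=np.array(s['position']);R=np.array(s['eef_rot'])
im=cv2.resize(S['img'][235:355,190:310],(600,600),interpolation=cv2.INTER_CUBIC)
for q,c in ((p,(255,0,255)),(p+R@[0,.025,.014],(0,255,0)),(p+R@[0,-.025,.014],(0,255,0)),(p+R@[0,0,-.059],(255,255,255))):
    u=(proj(S,q)[0]-[190,235])*5; cv2.circle(im,tuple(int(v) for v in u),5,c,-1)
cv2.imwrite('pics/g2.png',im[:,:,::-1])
E
```

```text
(no output)
```

View pics/g2.png

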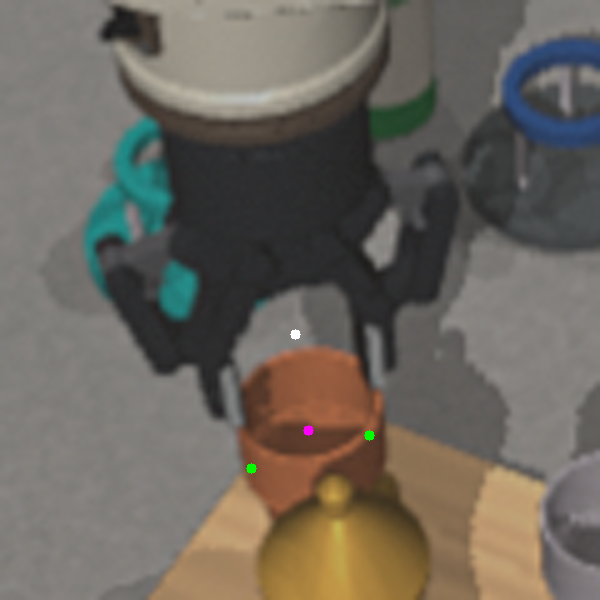

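The fingers straddle the copper rim (x≈235–380 px in the crop), with the tips only just below the rim, and no grip force shows. I'll command a tighter close and read it.

```bash
python3 d.py; python3 -m jog '{"translation":[[0,0,0],[0,0,0],[0,0,0],[0,0,0]],"spin":[0,0,0,0],"hand":[0.04,0.04,0.04,0.04]}' 50; python3 d.py
```

```text
t 4.58 pos [0.5916 0.2766 0.0996] h 134.2 j [ 0.32  0.36  1.39  0.    1.39 -0.45] F [ 0.5 -0.7 -0.9] op 0.585 ff 0.0
time_s: 5.08
position: [0.5916, 0.2766, 0.0996]
eef_rot: [[-0.697, 0.717, -0.0], [0.717, 0.697, 0.0], [0.0, 0.0, -1.0]]
ft_force: [0.3, -0.1, 0.0]
opening: 0.463
finger_force: 0.0
t 5.08 pos [0.5916 0.2766 0.0996] h 134.2 j [ 0.32  0.36  1.39  0.    1.39 -0.45] F [ 0.3 -0.1  0. ] op 0.463 ff 0.0
```

No contact at 40 mm opening, so the tips must really be above the rim, roughly 25 to 30 mm higher than the stated pose implies. I'll open, go down in small steps while watching the force, and look again.

```bash
python3 -m jog '{"translation":[[0,0,0],[0,0,0],[0,0,0],[0,0,0],[0,0,0.005],[0,0,0.01],[0,0,0.015],[0,0,0.02],[0,0,0.025],[0,0,0.025]],"spin":[0,0,0,0,0,0,0,0,0,0],"hand":[0.0854,0.0854,0.0854,0.0854,0.0854,0.0854,0.0854,0.0854,0.0854,0.0854]}' >/dev/null; python3 d.py;python3 - <<'E'
from h import *
S=eyes.camera('side'); s=arm.read_state(); p=np.array(s['position']);R=np.array(s['eef_rot'])
print(fit([S],upright(.01),np.r_[.5915,.2755]))
im=cv2.resize(S['img'][235:355,190:310],(600,600),interpolation=cv2.INTER_CUBIC)
for q,c in ((p,(255,0,255)),(p+R@[0,.0427,.014],(0,255,0)),(p+R@[0,-.0427,.014],(0,255,0)),(p+R@[0,0,-.059],(255,255,255))):
    u=(proj(S,q)[0]-[190,235])*5; cv2.circle(im,tuple(int(v) for v in u),5,c,-1)
cv2.imwrite('pics/g3.png',im[:,:,::-1])
E
```

```text
t 6.33 pos [0.5914 0.2765 0.0741] h 134.2 j [ 0.32  0.38  1.42  0.    1.34 -0.45] F [-0.9 -0.7  0.2] op 0.996 ff 0.0
(array([0.58923186, 0.27806126]), np.float64(87.45863342285156))
```

View pics/g3.png

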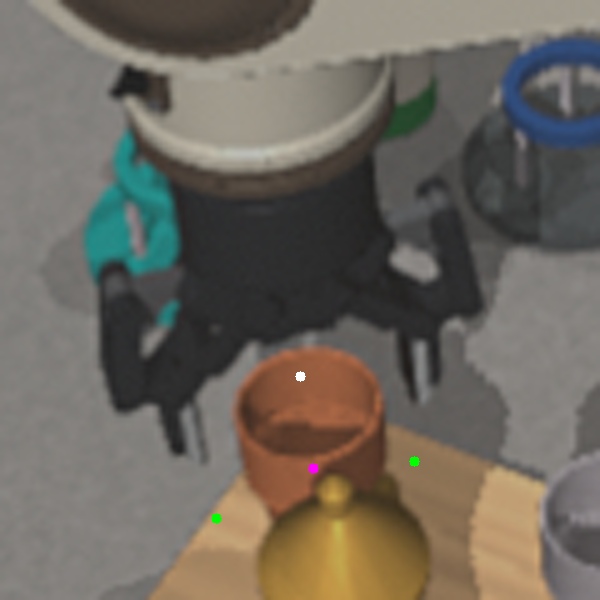

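```bash
python3 -m jog '{"translation":[[0,0,0],[0,0,0],[0,0,0],[0,0,0],[0,0,0],[0,0,0]],"spin":[0,0,0,0,0,0],"hand":[0.07,0.066,0.063,0.06,0.056,0.054]}' 30 >/dev/null; python3 d.py;python3 - <<'E'
from h import *
S,T=eyes.camera('side'),eyes.camera('top')
print(fit([S],upright(.01),np.r_[.5915,.2755]),fit([T],upright(.01),np.r_[.5915,.2755]))
E
```

```text
t 7.12 pos [0.5917 0.2766 0.075 ] h 134.2 j [ 0.32  0.38  1.42 -0.    1.34 -0.45] F [-1.9 -1.6  5.1] op 0.678 ff 32.1
(array([0.59343885, 0.27629321]), np.float64(90.31688690185547)) (array([0.59380865, 0.27387278]), np.float64(67.869873046875))
```

Gripped: 32 N at about 58 mm, with roughly 24 mm of pad on the collar. So the tool sits about 28 mm higher than its stated z, and I'll work with relative heights. The board top and the base top are both at z=0.010, so placing happens at the same reading.

```bash
python3 -m jog '{"translation":[[0,0,0],[0,0,0],[0,0,-0.004],[0,0,-0.01],[0,0,-0.03],[0,0,-0.06],[0,0,-0.09],[0,0,-0.12],[0,0,-0.12],[0,0,-0.12]],"spin":[0,0,0,0,0,0,0,0,0,0],"hand":[0.05,0.05,0.05,0.05,0.05,0.05,0.05,0.05,0.05,0.05]}' 60 >/dev/null; python3 d.py .5997,.0091,.195,134.2
```

```text
t 8.47 pos [0.5914 0.2766 0.1942] h 134.2 j [ 0.32  0.32  1.26  0.    1.56 -0.45] F [-0.  -0.8 -2.2] op 0.67 ff 64.6
-> .5997,.0091,.195,134.2 tool shift [-0.1975 -0.1805 -0.0008] spin 0.0
```

```bash
python3 -m jog '{"translation":[[-0.02,-0.02,0],[-0.06,-0.055,0],[-0.1,-0.09,0],[-0.14,-0.13,0],[-0.17,-0.155,0],[-0.19,-0.175,0],[-0.1975,-0.1805,0],[-0.1975,-0.1805,0],[-0.1975,-0.1805,0]],"spin":[0,0,0,0,0,0,0,0,0],"hand":[0.05,0.05,0.05,0.05,0.05,0.05,0.05,0.05,0.05]}' >/dev/null; python3 d.py .5997,.0091,.155,134.2; python3 - <<'E'
from h import *
S,T=eyes.camera('side'),eyes.camera('top')
z=.01+arm.read_state()['position'][2]-.075
for c in ([S,T],[S],[T]): print(*fit(c,upright(z),np.r_[.6,.0084]))
cv2.imwrite('pics/r1.png',np.hstack([cv2.resize(c['img'][q[1]:q[1]+120,q[0]:q[0]+120],(400,400),interpolation=cv2.INTER_CUBIC) for c,q in ((S,(245,170)),(T,(248,180)))])[:,:,::-1])
E
```

```text
t 9.6 pos [0.5998 0.0102 0.1943] h 134.25 j [-0.11  0.21  1.4   0.    1.54 -0.88] F [-0.7  0.4 -2.1] op 0.67 ff 64.8
-> .5997,.0091,.155,134.2 tool shift [-0.0007 -0.0008  0.0393] spin 0.0
[0.59762943 0.01406788] 63.397430419921875
[0.59957714 0.01290486] 98.39702606201172
[0.59401297 0.00282881] 38.93693161010742
```

View pics/r1.png

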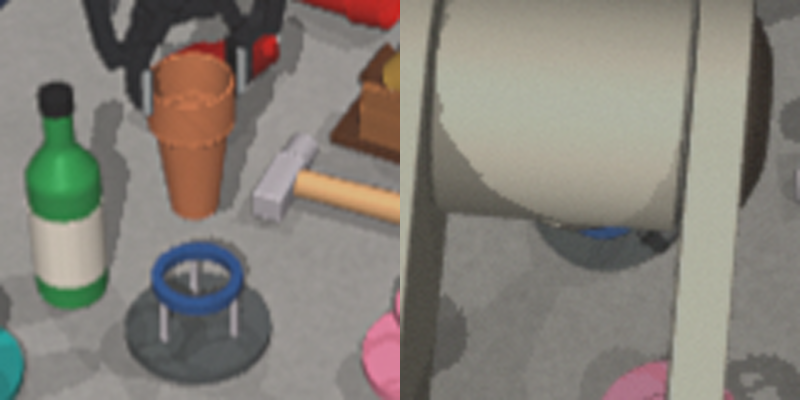

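Side view: the copper beaker is held upright, its foot at about (190,212) above the ring at (198,277) in the crop. The top view is blocked by the arm. I'll lower it in steps, watching the lateral force.

```bash
python3 -m jog '{"translation":[[0,-0.001,0.02],[0,-0.001,0.04],[0,-0.001,0.06],[0,-0.001,0.075],[0,-0.001,0.085],[0,-0.001,0.09],[0,-0.001,0.095],[0,-0.001,0.095]],"spin":[0,0,0,0,0,0,0,0],"hand":[0.05,0.05,0.05,0.05,0.05,0.05,0.05,0.05]}' >/dev/null; python3 d.py; python3 - <<'E'
from h import *
S=eyes.camera('side')
z=.01+arm.read_state()['position'][2]-.075
print(*fit([S],upright(z),np.r_[.6,.0084]),*fit([S],ring,np.r_[.6,.0084]))
E
```

```text
t 10.7 pos [0.5992 0.0085 0.0996] h 134.2 j [-0.11  0.26  1.53  0.    1.35 -0.89] F [ 0.4  0.9 -1.5] op 0.672 ff 64.8
[0.59918872 0.0117054 ] 97.25348663330078 [0.59922389 0.00898099] 96.76144409179688
```

```bash
for i in 1 2; do python3 -m jog '{"translation":[[0,0,0.003],[0,0,0.006],[0,0,0.009],[0,0,0.009]],"spin":[0,0,0,0],"hand":[0.05,0.05,0.05,0.05]}' | grep -E "position|ft_force"; done
```

```text
position: [0.599, 0.0085, 0.0903]
ft_force: [-0.4, -0.6, -2.9]
position: [0.5991, 0.0085, 0.0813]
ft_force: [0.1, -0.5, -2.5]
```

```bash
for i in 1 2 3; do python3 -m jog '{"translation":[[0,0,0.001],[0,0,0.002],[0,0,0.002]],"spin":[0,0,0],"hand":[0.05,0.05,0.05]}' | grep -E "position|ft_force"; done
```

```text
position: [0.5992, 0.0085, 0.0795]
ft_force: [-0.3, -0.2, -2.6]
position: [0.5991, 0.0085, 0.0775]
ft_force: [0.2, -0.5, -1.8]
position: [0.5992, 0.0085, 0.0755]
ft_force: [0.4, 0.6, -2.5]
```

```bash
for i in 1 2 3; do python3 -m jog '{"translation":[[0,0,0.0005],[0,0,0.001],[0,0,0.001]],"spin":[0,0,0],"hand":[0.05,0.05,0.05]}' | grep -E "position|ft_force"; done
```

```text
position: [0.5995, 0.0083, 0.0753]
ft_force: [-2.0, -2.2, 7.2]
position: [0.5997, 0.0081, 0.0753]
ft_force: [-5.7, -3.0, 16.9]
position: [0.6, 0.0079, 0.0752]
ft_force: [-8.0, -3.7, 27.7]
```

Contact is at z=0.0753, as expected for the base. I'll relieve the preload, let go, rise clear and check.

```bash
python3 -m jog '{"translation":[[0,0,-0.0015],[0,0,-0.0025],[0,0,-0.0025]],"spin":[0,0,0],"hand":[0.05,0.05,0.05]}' | grep -E "position|ft_force"; python3 -m jog '{"translation":[[0,0,0],[0,0,0],[0,0,0],[0,0,0],[0,0,-0.03],[0,0,-0.08],[0,0,-0.13],[0,0,-0.16],[0,0,-0.16]],"spin":[0,0,0,0,0,0,0,0,0],"hand":[0.062,0.07,0.0854,0.0854,0.0854,0.0854,0.0854,0.0854,0.0854]}' | grep -E "position|ft_force"; python3 - <<'E'
from h import *
S,T=eyes.camera('side'),eyes.camera('top')
print(*fit([S],upright(.01),np.r_[.6,.0084]))
E
python3 d.py .38,-.15,.235,176.6 .487,-.2865,.235,176.6 .487,-.2865,.089,176.6
```

```text
position: [0.5993, 0.0084, 0.0753]
ft_force: [-2.2, -0.9, 6.1]
position: [0.6, 0.0084, 0.2376]
ft_force: [0.0, -0.2, -0.4]
[0.59787227 0.00956097] 97.93700408935547
t 15.6 pos [0.5991 0.0085 0.2345] h 134.2 j [-0.11  0.19  1.33  0.    1.62 -0.89] F [ 0.2  0.3 -0.1] op 1.0 ff 0.0
-> .38,-.15,.235,176.6 tool shift [ 0.0391 -0.2676 -0.0004] spin -42.4
-> .487,-.2865,.235,176.6 tool shift [-0.1333 -0.286  -0.0005] spin -42.4
-> .487,-.2865,.089,176.6 tool shift [-0.1334 -0.286   0.1455] spin -42.4
```

Copper stands in the ring (the fit agrees with its axis). Now to the brass one in the cradle, with the fingers closing across its lean.

```bash
python3 -m jog '{"translation":[[-0.03,-0.06,0],[-0.1314,-0.288,0],[-0.1314,-0.288,0],[-0.1314,-0.288,0],[-0.1314,-0.288,0],[-0.1314,-0.288,0],[-0.1314,-0.288,0],[-0.1314,-0.288,0],[-0.1314,-0.288,0],[-0.1314,-0.288,0]],"spin":[-10,-20,-30,-42.4,-42.4,-42.4,-42.4,-42.4,-42.4,-42.4],"hand":[0.0854,0.0854,0.0854,0.0854,0.0854,0.0854,0.0854,0.0854,0.0854,0.0854]}' >/dev/null; python3 d.py .489,-.2865,.18,176.6  .489,-.2865,.089,176.6
```

```text
t 16.85 pos [ 0.4847 -0.2857  0.235 ] h 176.67 j [-0.67  0.12  1.42  0.    1.6  -2.18] F [0.4 1.4 0.1] op 0.998 ff 0.0
-> .489,-.2865,.18,176.6 tool shift [-0.0043 -0.0005  0.055 ] spin 0.1
-> .489,-.2865,.089,176.6 tool shift [-0.0043 -0.0005  0.146 ] spin 0.1
```

```bash
python3 -m jog '{"translation":[[-0.0043,0,0.03],[-0.0043,0,0.06],[-0.0043,0,0.09],[-0.0043,0,0.11],[-0.0043,0,0.125],[-0.0043,0,0.135],[-0.0043,0,0.142],[-0.0043,0,0.146],[-0.0043,0,0.146]],"spin":[0,0,0,0,0,0,0,0,0],"hand":[0.0854,0.0854,0.0854,0.0854,0.0854,0.0854,0.0854,0.0854,0.0854]}' >/dev/null; python3 d.py; python3 -m jog '{"translation":[[0,0,0],[0,0,0],[0,0,0],[0,0,0],[0,0,0],[0,0,0]],"spin":[0,0,0,0,0,0],"hand":[0.07,0.066,0.063,0.06,0.056,0.05]}' 30 >/dev/null; python3 d.py; python3 - <<'E'
from h import *
S=eyes.camera('side')
cv2.imwrite('pics/b1.png',cv2.resize(S['img'][130:250,310:470],(800,600),interpolation=cv2.INTER_CUBIC)[:,:,::-1])
E
```

```text
t 17.98 pos [ 0.4887 -0.2868  0.0891] h 176.6 j [-0.67  0.2   1.62  0.    1.32 -2.18] F [-0.2 -0.3  0.6] op 0.999 ff 0.0
t 18.73 pos [ 0.4887 -0.2865  0.0896] h 176.61 j [-0.67  0.2   1.62  0.    1.32 -2.18] F [-3.1  4.   7.3] op 0.7 ff 30.6
```

View pics/b1.png

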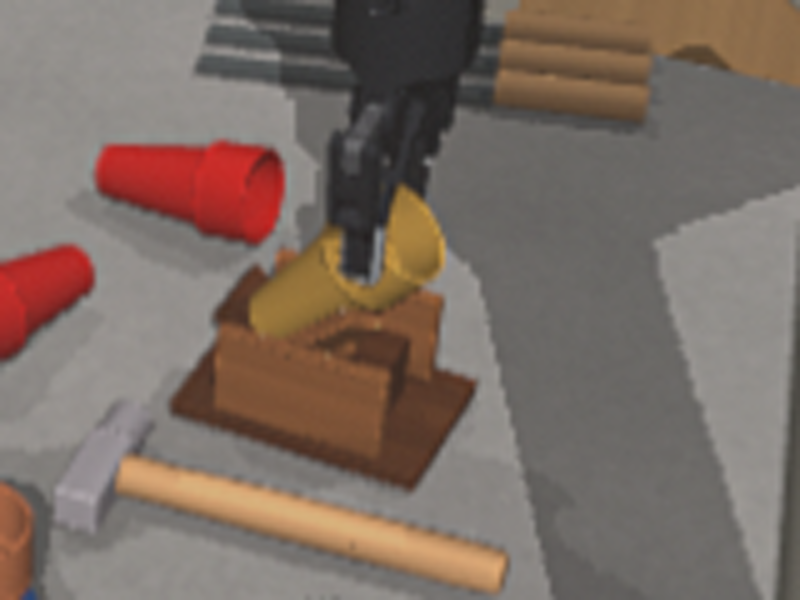

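The side crop shows the pads closed on the brass collar near (365,260), gripped at 30 N. I'll firm up the grip and lift along the beaker's own axis, which is tool +x and -z.

```bash
python3 -m jog '{"translation":[[0,0,0],[0,0,0],[0.006,0,-0.0077],[0.016,0,-0.0192],[0.0257,0,-0.0306],[0.0386,0,-0.046],[0.0514,0,-0.0613],[0.0643,0,-0.0766],[0.0707,0,-0.0843],[0.0707,0,-0.0843]],"spin":[0,0,0,0,0,0,0,0,0,0],"hand":[0.05,0.05,0.05,0.05,0.05,0.05,0.05,0.05,0.05,0.05]}' 70 >/dev/null; python3 d.py .51,-.48,.2,-90; python3 - <<'E'
from h import *
S=eyes.camera('side')
c=S['img'];print('fit axis below')
# fit lean with grasp point known: p=(foot x,y, lean)
p=np.array(arm.read_state()['position'])
d=p-[.4887,-.2865,.0896]
def pl(q):
    a=q[2]; z=np.r_[-np.sin(a)*.998,np.sin(a)*.059,np.cos(a)]; y=np.r_[.059,.998,0]; R=np.c_[np.cross(y,z),y,z]
    G=np.r_[.489,-.2865,.1196]+d
    w=lambda Q:(Q-[0,0,.0935])@R.T+G+[q[0],q[1],0]
    return [w(solid(BK[2:])),w(solid(BK[:2]))],[w(circ(.110,.030))]
for a in (.3,.5,.7): print(*fit([S],pl,np.r_[0,0,a]))
E
```

```text
t 20.02 pos [ 0.4179 -0.2828  0.174 ] h 176.58 j [-0.75  0.02  1.65  0.    1.47 -2.26] F [ 0.3 -0.6 -2. ] op 0.677 ff 75.1
-> .51,-.48,.2,-90 tool shift [-0.1037 -0.1914 -0.0258] spin -93.4
fit axis below
[0.00242601 0.00304246 0.34770136] 71.05728149414062
[-0.00126612  0.00249119  0.71360478] 92.89241027832031
[-0.00106794  0.00211754  0.71159869] 92.88298797607422
```

```bash
python3 -m jog '{"translation":[[0,0,-0.0258],[-0.02,-0.04,-0.0258],[-0.04,-0.07,-0.0258],[-0.06,-0.1,-0.0258],[-0.08,-0.13,-0.0258],[-0.09,-0.16,-0.0258],[-0.1037,-0.1914,-0.0258],[-0.1037,-0.1914,-0.0258],[-0.1037,-0.1914,-0.0258],[-0.1037,-0.1914,-0.0258]],"spin":[10,20,30,40,50,60,70,80,90,100],"hand":[0.05,0.05,0.05,0.05,0.05,0.05,0.05,0.05,0.05,0.05]}' >/dev/null; python3 -m jog '{"translation":[[0,0,0],[0,0,0],[0,0,0],[0,0,0],[0,0,0],[0,0,0],[0,0,0],[0,0,0],[0,0,0],[0,0,0]],"spin":[10,20,30,40,50,60,70,80,90,100],"hand":[0.05,0.05,0.05,0.05,0.05,0.05,0.05,0.05,0.05,0.05]}' >/dev/null; python3 d.py .513,-.45,.15,-90 .513,-.45,.0716,-90
```

```text
t 22.57 pos [ 0.5106 -0.4796  0.1978] h -23.71 j [-0.86  0.42  1.11  0.    1.61  1.12] F [-0.9 -0.6 -2.7] op 0.679 ff 75.6
-> .513,-.45,.15,-90 tool shift [-0.0096 -0.028   0.0478] spin 66.3
-> .513,-.45,.0716,-90 tool shift [-0.0095 -0.028   0.1262] spin 66.3
```

```bash
python3 -m jog '{"translation":[[0,0,0],[0,0,0],[-0.01,-0.028,0],[-0.01,-0.028,0],[-0.01,-0.028,0.02],[-0.01,-0.028,0.04],[-0.01,-0.028,0.06],[-0.01,-0.028,0.09],[-0.01,-0.028,0.115],[-0.01,-0.028,0.126]],"spin":[10,20,30,40,50,60,69.7,69.7,69.7,69.7],"hand":[0.05,0.05,0.05,0.05,0.05,0.05,0.05,0.05,0.05,0.05]}' >/dev/null; python3 d.py; python3 -m jog '{"translation":[[0,0,0],[-0.004,0,0],[-0.008,0,0],[-0.012,0,0],[-0.016,0,0],[-0.02,0,0]],"spin":[0,0,0,0,0,0],"hand":[0.05,0.05,0.05,0.05,0.05,0.05]}' >/dev/null; python3 d.py
```

```text
t 23.82 pos [ 0.5119 -0.4494  0.0706] h -93.09 j [-0.83  0.44  1.34  0.    1.36  2.36] F [ 0.6 -0.2 -1.5] op 0.677 ff 75.6
t 24.57 pos [ 0.5133 -0.4298  0.0732] h -93.09 j [-0.81  0.42  1.37  0.    1.35  2.38] F [-0.7 -0.1 -1.8] op 0.678 ff 75.6
```

```bash
for i in 1 2 3 4 5; do python3 -m jog '{"translation":[[-0.002,0,0],[-0.004,0,0],[-0.005,0,0]],"spin":[0,0,0],"hand":[0.05,0.05,0.05]}' 35 | grep -E "position|ft_force"; done
```

```text
position: [0.5136, -0.425, 0.0731]
ft_force: [-0.1, -0.6, -2.3]
position: [0.5138, -0.42, 0.0731]
ft_force: [-0.6, 0.1, -2.1]
position: [0.5141, -0.415, 0.0731]
ft_force: [-0.1, -0.5, -1.7]
position: [0.5144, -0.41, 0.0732]
ft_force: [-0.5, -0.3, -2.4]
position: [0.5146, -0.405, 0.0732]
ft_force: [-0.2, -0.4, -2.0]
```

```bash
for i in 1 2 3 4 5; do python3 -m jog '{"translation":[[-0.002,0,0],[-0.004,0,0],[-0.005,0,0]],"spin":[0,0,0],"hand":[0.05,0.05,0.05]}' 35 | grep -E "position|ft_force"; done
```

```text
position: [0.5151, -0.4014, 0.0741]
ft_force: [-0.7, -10.2, 5.6]
position: [0.5155, -0.3983, 0.0755]
ft_force: [-3.9, -19.2, 11.1]
position: [0.516, -0.3919, 0.0745]
ft_force: [1.6, -11.4, 4.6]
position: [0.5157, -0.3866, 0.0741]
ft_force: [-3.6, -10.6, 5.6]
position: [0.5162, -0.3815, 0.0742]
ft_force: [-0.9, -10.0, 4.2]
```

The foot met the cradle wall at y=-0.402 and the beaker is now turning in the grip at about 10 N. I'll continue, rising slightly as it goes.

```bash
for i in 1 2 3 4 5; do python3 -m jog '{"translation":[[-0.002,0,-0.0005],[-0.004,0,-0.001],[-0.005,0,-0.0015]],"spin":[0,0,0],"hand":[0.05,0.05,0.05]}' 35 | grep -E "position|ft_force"; done
cat > lean.py <<'E'
from h import *
s=arm.read_state(); p=np.array(s['position']); R0=np.array(s['eef_rot']); u=R0[:,0].copy(); u[2]=0; u/=np.linalg.norm(u)
def pl(q):
    z=np.sin(q[2])*u+np.r_[0,0,np.cos(q[2])]; y=np.cross([0,0,1],u); R=np.c_[np.cross(y,z),y,z]
    w=lambda Q:(Q-[0,0,.0935])@R.T+p+[0,0,.03]+u*q[0]+[0,0,q[1]]
    return [w(solid(BK[2:])),w(solid(BK[:2]))],[w(circ(.110,.030))]
S=eyes.camera('side')
for a in (0,.15,.3,.45):
    q,v=fit([S],pl,np.r_[0,0,a],.006); print('du,dz',q[:2].round(4),'lean deg',np.degrees(q[2]).round(1),round(v,1))
E
python3 lean.py
```

```text
position: [0.5166, -0.3761, 0.0754]
ft_force: [1.6, -6.3, 1.0]
position: [0.5168, -0.3711, 0.0769]
ft_force: [1.0, -6.4, 1.7]
position: [0.517, -0.3659, 0.0783]
ft_force: [0.1, -4.5, 0.5]
position: [0.5173, -0.3611, 0.0798]
ft_force: [-0.8, -5.7, 1.8]
position: [0.5175, -0.3558, 0.0812]
ft_force: [-0.6, -4.9, 0.6]
du,dz [0.0003 0.0047] lean deg 11.1 95.3
du,dz [0.0004 0.0045] lean deg 11.0 95.3
du,dz [0.0001 0.0047] lean deg 11.0 95.3
du,dz [0.011  0.0045] lean deg 32.2 91.1
```

```bash
for i in 1 2 ; do python3 -m jog '{"translation":[[-0.002,0,-0.0005],[-0.004,0,-0.001],[-0.005,0,-0.001]],"spin":[0,0,0],"hand":[0.05,0.05,0.05]}' 35 | grep -E "position|ft_force"; done; python3 lean.py
```

```text
position: [0.5177, -0.3502, 0.0818]
ft_force: [1.4, -3.7, 1.2]
position: [0.5179, -0.3451, 0.0827]
ft_force: [-1.0, -4.0, 1.1]
du,dz [0.0011 0.0074] lean deg 4.3 93.3
du,dz [0.0014 0.007 ] lean deg 4.2 93.3
du,dz [0.0012 0.0072] lean deg 4.3 93.3
du,dz [0.009  0.0079] lean deg 24.4 86.0
```

```bash
python3 -m jog '{"translation":[[-0.002,0,0],[-0.004,0,0],[-0.005,0,0]],"spin":[0,0,0],"hand":[0.05,0.05,0.05]}' 35 | grep -E "position|ft_force"; python3 -m jog '{"translation":[[0.01,0,0],[0.03,0,0],[0.05,0,0],[0.07,0,0],[0.075,0,0.006],[0.075,0,0.012],[0.075,0,0.016],[0.075,0,0.016]],"spin":[0,0,0,0,0,0,0,0],"hand":[0.05,0.05,0.05,0.05,0.05,0.05,0.05,0.05]}' 35| grep -E "position|ft_force";  for i in 1 2 3; do python3 -m jog '{"translation":[[0,0,0.001],[0,0,0.002],[0,0,0.003]],"spin":[0,0,0],"hand":[0.05,0.05,0.05]}' 35 | grep -E "position|ft_force"; done; python3 lean.py
```

```text
position: [0.5182, -0.3401, 0.0827]
ft_force: [0.8, -3.5, 0.8]
position: [0.5141, -0.4145, 0.0663]
ft_force: [0.2, -0.8, -0.9]
position: [0.5144, -0.4153, 0.0644]
ft_force: [-1.7, 2.0, 10.8]
position: [0.5148, -0.4162, 0.064]
ft_force: [-7.5, 4.8, 34.9]
position: [0.5162, -0.4168, 0.0628]
ft_force: [-1.0, 4.9, 28.9]
du,dz [0.002  0.0029] lean deg -6.1 97.3
du,dz [0.0074 0.0042] lean deg 7.2 95.0
du,dz [0.007  0.0043] lean deg 7.6 95.0
du,dz [ 0.0116 -0.0214] lean deg 18.1 81.6
```

```bash
python3 - <<'E'
from h import *
S=eyes.camera('side')
def pl(q):
    # foot contact at table; lean along -y with angle q[2]; foot centre height .017*|sin|
    z=np.r_[0,-np.sin(q[2]),np.cos(q[2])]; x=np.r_[1,0,0]; R=np.c_[x,np.cross(z,x),z]
    w=lambda Q:Q@R.T+[q[0],q[1],.017*abs(np.sin(q[2]))]
    return [w(solid(BK[2:])),w(solid(BK[:2]))],[w(circ(.110,.030))]
for a in (-.1,0,.1): 
    q,v=fit([S],pl,np.r_[.516,-.417,a]); print(q.round(4),np.degrees(q[2]).round(1),round(v,1))
E
```

```text
[ 0.5166 -0.4299 -0.1033] -5.9 97.0
[ 0.5167 -0.4321 -0.1312] -7.5 97.1
[ 0.5173 -0.4165  0.1189] 6.8 94.8
```

```bash
for i in 1 2; do python3 -m jog '{"translation":[[0,0,0],[0,0,0.0005],[0,0,0.001],[0,0,0.0015]],"spin":[0,0,0,0],"hand":[0.05,0.05,0.05,0.05]}' 20 | grep -E "position|ft_force"; done; python3 - <<'E'
from h import *
S=eyes.camera('side')
cv2.imwrite('pics/b2.png',cv2.resize(S['img'][100:220,330:490],(800,600),interpolation=cv2.INTER_CUBIC)[:,:,::-1])
E
```

```text
position: [0.5152, -0.4159, 0.059]
ft_force: [-1.4, 4.2, 24.4]
position: [0.5152, -0.4159, 0.0574]
ft_force: [0.0, 4.1, 21.3]
```

View pics/b2.png

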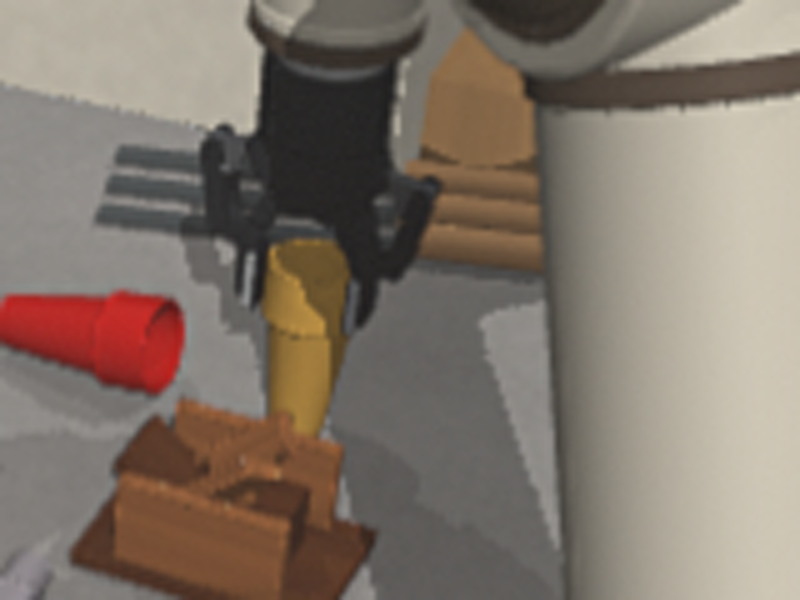

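The brass beaker now stands upright on the table at about (300,340) in the crop, with the pads around its collar. I'll unload, open, and measure it for a centred regrasp.

```bash
python3 -m jog '{"translation":[[0,0,-0.002],[0,0,-0.003],[0,0,-0.003],[0,0,-0.003],[0,0,-0.003],[0,0,-0.003]],"spin":[0,0,0,0,0,0],"hand":[0.05,0.05,0.062,0.07,0.0854,0.0854]}' 20| grep -E "position|ft_force"; python3 - <<'E'
from h import *
S,T=eyes.camera('side'),eyes.camera('top')
for c in ([S,T],[S],[T]): print(*fit(c,upright(0),np.r_[.516,-.417]))
E
python3 d.py
```

```text
position: [0.514, -0.4151, 0.0576]
ft_force: [-0.2, 0.3, 1.0]
[ 0.51502048 -0.42435365] 75.30205535888672
[ 0.51277845 -0.42543192] 97.38339233398438
[ 0.51506729 -0.41925983] 58.92508316040039
t 35.55 pos [ 0.5141 -0.4151  0.0576] h -93.1 j [-0.8   0.41  1.42  0.    1.32  2.4 ] F [ 0.2 -0.1 -0.1] op 1.0 ff 0.0
```

```bash
python3 -m jog '{"translation":[[0.005,0,-0.003],[0.0105,0,-0.006],[0.0105,0,-0.006],[0.0105,0,-0.006],[0.0105,0,-0.006],[0.0105,0,-0.006],[0.0105,0,-0.006],[0.0105,0,-0.006]],"spin":[0,0,0,0,0,0,0,0],"hand":[0.0854,0.0854,0.0854,0.07,0.062,0.05,0.05,0.05]}' 60| grep -E "ft_force|finger_force"; python3 d.py; python3 -m jog '{"translation":[[0,0,-0.005],[0,0,-0.02],[0,0,-0.05],[0,0,-0.09],[0,0,-0.13],[0,0,-0.165],[0,0,-0.165]],"spin":[0,0,0,0,0,0,0],"hand":[0.05,0.05,0.05,0.05,0.05,0.05,0.05]}' | grep -E "ft_force|finger_force"; python3 lean.py; python3 d.py .5995,.0085,.23,0
```

```text
ft_force: [-1.9, 0.3, 5.9]
finger_force: 64.0
t 36.55 pos [ 0.5136 -0.4258  0.0643] h -93.09 j [-0.81  0.42  1.39 -0.    1.33  2.39] F [-1.9  0.3  5.9] op 0.68 ff 64.0
ft_force: [-0.3, -0.5, -2.9]
finger_force: 64.8
du,dz [ 0.0006 -0.0024] lean deg -1.7 102.3
du,dz [ 0.0005 -0.0023] lean deg -1.9 102.3
du,dz [0.0087 0.0047] lean deg 20.9 97.4
du,dz [0.0092 0.0041] lean deg 21.1 97.4
t 37.48 pos [ 0.5138 -0.4258  0.2304] h -93.09 j [-0.81  0.34  1.16  0.    1.64  2.39] F [-0.   0.1 -3. ] op 0.684 ff 64.7
-> .5995,.0085,.23,0 tool shift [-4.383e-01 -6.220e-02 -2.000e-04] spin -93.1
```

```bash
python3 -m jog '{"translation":[[-0.03,-0.004,0],[-0.08,-0.011,0],[-0.13,-0.018,0],[-0.19,-0.027,0],[-0.25,-0.035,0],[-0.31,-0.044,0],[-0.36,-0.051,0],[-0.4,-0.057,0],[-0.43,-0.061,0],[-0.4383,-0.0622,0]],"spin":[-9,-19,-29,-39,-49,-59,-69,-79,-89,-93],"hand":[0.05,0.05,0.05,0.05,0.05,0.05,0.05,0.05,0.05,0.05]}' >/dev/null;  python3 -m jog '{"translation":[[0,0,0],[0,0,0],[0,0,0]],"spin":[0,0,0],"hand":[0.05,0.05,0.05]}' >/dev/null;python3 lean.py;python3 d.py .5995,.0085,.17,0
```

```text
du,dz [ 0.0008 -0.001 ] lean deg 0.6 96.3
du,dz [ 0.0004 -0.0012] lean deg -0.1 96.3
du,dz [ 0.0004 -0.0014] lean deg -0.2 96.3
du,dz [ 0.0008 -0.0016] lean deg 0.5 96.2
t 39.15 pos [0.5992 0.0081 0.2286] h -0.19 j [-0.12  0.2   1.34  0.    1.6   1.46] F [-0.1 -0.5 -1.2] op 0.687 ff 64.8
-> .5995,.0085,.17,0 tool shift [ 0.0003 -0.0004  0.0586] spin -0.2
```

```bash
python3 -m jog '{"translation":[[0,0,0.03],[0,0,0.055],[0,0,0.07],[0,0,0.08],[0,0,0.09],[0,0,0.1],[0,0,0.105],[0,0,0.105]],"spin":[0,0,0,0,0,0,0,0],"hand":[0.05,0.05,0.05,0.05,0.05,0.05,0.05,0.05]}' | grep -E "position|ft_force"; for i in 1 2 3 4; do python3 -m jog '{"translation":[[0,0,0.0015],[0,0,0.003],[0,0,0.003]],"spin":[0,0,0],"hand":[0.05,0.05,0.05]}' | grep -E "position|ft_force"; done
```

```text
position: [0.5992, 0.0087, 0.1235]
ft_force: [0.0, 0.0, -1.9]
position: [0.5993, 0.0087, 0.1207]
ft_force: [-1.2, 0.3, -2.0]
position: [0.5992, 0.0087, 0.1175]
ft_force: [-0.1, 0.0, -1.0]
position: [0.5992, 0.0087, 0.1145]
ft_force: [-0.7, -0.3, -2.6]
position: [0.5992, 0.0087, 0.1115]
ft_force: [-1.5, 0.0, -1.6]
```

```bash
for i in 1 2 3; do python3 -m jog '{"translation":[[0,0,0.0007],[0,0,0.0015],[0,0,0.0015]],"spin":[0,0,0],"hand":[0.05,0.05,0.05]}' | grep -E "position|ft_force"; done
```

```text
position: [0.5993, 0.0087, 0.1103]
ft_force: [-0.2, 0.7, 0.5]
position: [0.5997, 0.0088, 0.1095]
ft_force: [-1.4, 1.6, 9.0]
position: [0.6004, 0.0087, 0.1094]
ft_force: [-2.6, 2.5, 21.0]
```

Brass seated at z=0.1095, where 0.109 was expected. Next: unload, release, and go to the steel beaker.

```bash
python3 -m jog '{"translation":[[0,0,-0.001],[0,0,-0.0015],[0,0,-0.0017],[0,0,-0.0017],[0,0,-0.0017],[0,0,-0.0017],[0,0,-0.03],[0,0,-0.08],[0,0,-0.13],[0,0,-0.14]],"spin":[0,0,0,0,0,0,0,0,0,0],"hand":[0.05,0.05,0.05,0.062,0.07,0.0854,0.0854,0.0854,0.0854,0.0854]}' | grep -E "position|ft_force"; python3 - <<'E'
from h import *
S,T=eyes.camera('side'),eyes.camera('top')
print(*fit([S],upright(.045),np.r_[.6,.0084]))
E
python3 d.py .4574,.2747,.248,45 .4574,.2747,.075,45
```

```text
position: [0.6002, 0.0085, 0.2508]
ft_force: [1.1, -0.4, -0.4]
[0.59958192 0.00846147] 93.86260223388672
t 44.12 pos [0.5996 0.0086 0.248 ] h -0.1 j [-0.11  0.19  1.31  0.    1.64  1.46] F [ 0.5  0.7 -0. ] op 0.999 ff 0.0
-> .4574,.2747,.248,45 tool shift [-0.1427 -0.2659 -0.0003] spin -45.1
-> .4574,.2747,.075,45 tool shift [-0.143  -0.2659  0.1727] spin -45.1
```

```bash
python3 -m jog '{"translation":[[-0.02,-0.03,0],[-0.045,-0.08,0],[-0.07,-0.13,0],[-0.1,-0.18,0],[-0.12,-0.22,0],[-0.135,-0.25,0],[-0.1427,-0.2659,0],[-0.1427,-0.2659,0],[-0.1427,-0.2659,0]],"spin":[-8,-16,-26,-36,-45,-45,-45,-45,-45],"hand":[0.0854,0.0854,0.0854,0.0854,0.0854,0.0854,0.0854,0.0854,0.0854]}' >/dev/null; python3 d.py .4574,.2747,.075,45
```

```text
t 45.25 pos [0.4574 0.274  0.2467] h 44.86 j [ 0.4   0.05  1.47 -0.    1.62  1.18] F [ 0.4 -0.3  0.5] op 1.003 ff 0.0
-> .4574,.2747,.075,45 tool shift [ 0.0006 -0.0005  0.1717] spin -0.1
```

```bash
python3 -m jog '{"translation":[[0.0005,0,0.03],[0.0005,0,0.07],[0.0005,0,0.11],[0.0005,0,0.135],[0.0005,0,0.15],[0.0005,0,0.16],[0.0005,0,0.168],[0.0005,0,0.172],[0.0005,0,0.172]],"spin":[0,0,0,0,0,0,0,0,0],"hand":[0.0854,0.0854,0.0854,0.0854,0.0854,0.0854,0.0854,0.0854,0.0854]}' | grep ft_force; python3 -m jog '{"translation":[[0,0,0],[0,0,0],[0,0,0],[0,0,0],[0,0,0],[0,0,0],[0,0,0]],"spin":[0,0,0,0,0,0,0],"hand":[0.07,0.066,0.062,0.058,0.05,0.05,0.05]}' 60 >/dev/null; python3 d.py; python3 -m jog '{"translation":[[0,0,-0.005],[0,0,-0.02],[0,0,-0.05],[0,0,-0.09],[0,0,-0.13],[0,0,-0.17],[0,0,-0.19],[0,0,-0.19]],"spin":[0,0,0,0,0,0,0,0],"hand":[0.05,0.05,0.05,0.05,0.05,0.05,0.05,0.05]}' | grep ft_force; python3 d.py .5995,.0086,.266,0; python3 lean.py | head -2
```

```text
ft_force: [-0.2, -0.0, 0.5]
t 47.25 pos [0.4578 0.2755 0.076 ] h 44.91 j [0.4  0.15 1.71 0.   1.28 1.18] F [-1.4  0.2  9.4] op 0.671 ff 62.7
ft_force: [0.2, -0.1, -3.0]
t 48.25 pos [0.4578 0.2753 0.2671] h 44.9 j [0.4  0.05 1.43 0.   1.66 1.18] F [ 0.2 -0.1 -3. ] op 0.67 ff 64.7
-> .5995,.0086,.266,0 tool shift [-0.0878  0.2889  0.0012] spin 44.9
du,dz [-0.0035 -0.0034] lean deg -2.0 66.9
du,dz [ 0.0008 -0.0018] lean deg 1.5 62.1
```

```bash
python3 -m jog '{"translation":[[-0.006,0.02,0],[-0.018,0.06,0],[-0.033,0.11,0],[-0.049,0.16,0],[-0.064,0.21,0],[-0.076,0.25,0],[-0.084,0.277,0],[-0.0878,0.2889,0],[-0.0878,0.2889,0],[-0.0878,0.2889,0]],"spin":[6,14,22,30,38,44.9,44.9,44.9,44.9,44.9],"hand":[0.05,0.05,0.05,0.05,0.05,0.05,0.05,0.05,0.05,0.05]}' >/dev/null; python3 d.py .6,.0086,.266,0; python3 lean.py | head -2
```

```text
t 49.55 pos [0.5988 0.0095 0.2651] h 0.06 j [-0.11  0.19  1.28  0.    1.67  1.46] F [-1.3 -0.4 -1.8] op 0.671 ff 64.8
-> .6,.0086,.266,0 tool shift [ 0.0012  0.0009 -0.0009] spin 0.1
du,dz [-0.     -0.0032] lean deg -2.0 76.7
du,dz [-0.0005 -0.0042] lean deg 13.2 71.0
```

```bash
python3 -m jog '{"translation":[[0.001,0.001,0.03],[0.001,0.001,0.055],[0.001,0.001,0.075],[0.001,0.001,0.09],[0.001,0.001,0.1],[0.001,0.001,0.107],[0.001,0.001,0.11],[0.001,0.001,0.11]],"spin":[0,0,0,0,0,0,0,0],"hand":[0.05,0.05,0.05,0.05,0.05,0.05,0.05,0.05]}' | grep -E "position|ft_force"; for i in 1 2; do python3 -m jog '{"translation":[[0,0,0.0015],[0,0,0.003],[0,0,0.003]],"spin":[0,0,0],"hand":[0.05,0.05,0.05]}' | grep -E "position|ft_force"; done
```

```text
position: [0.6003, 0.0075, 0.1554]
ft_force: [0.2, 0.5, -3.1]
position: [0.6002, 0.0075, 0.1521]
ft_force: [-0.6, -0.5, -2.4]
position: [0.6001, 0.0075, 0.1491]
ft_force: [-0.1, -1.4, -2.6]
```

```bash
for i in 1 2 3; do python3 -m jog '{"translation":[[0,0,0.0007],[0,0,0.0015],[0,0,0.0015]],"spin":[0,0,0],"hand":[0.05,0.05,0.05]}' | grep -E "position|ft_force"; done
```

```text
position: [0.6002, 0.0075, 0.1478]
ft_force: [-0.8, -1.2, 0.6]
position: [0.6004, 0.0074, 0.1466]
ft_force: [-0.1, -1.9, 6.1]
position: [0.6009, 0.0072, 0.1463]
ft_force: [-2.1, -4.0, 16.2]
```

Steel seated at z=0.1463, where 0.146 was expected. I'll release, retreat and check.

```bash
python3 -m jog '{"translation":[[0,0,-0.001],[0,0,-0.0015],[0,0,-0.0015],[0,0,-0.0015],[0,0,-0.0015],[0,0,-0.0015],[0,0,-0.03],[0,0,-0.07],[0,0,-0.1],[0,0,-0.11]],"spin":[0,0,0,0,0,0,0,0,0,0],"hand":[0.05,0.05,0.05,0.062,0.07,0.0854,0.0854,0.0854,0.0854,0.0854]}' | grep -E "position|ft_force"; python3 -m jog '{"translation":[[-0.03,0,0],[-0.08,0,0],[-0.13,0,0],[-0.18,0,0],[-0.2,0,0],[-0.2,0,0]],"spin":[0,0,0,0,0,0],"hand":[0.0854,0.0854,0.0854,0.0854,0.0854,0.0854]}' | grep -E "time|position"; python3 - <<'E'
from h import *
S,T=eyes.camera('side'),eyes.camera('top')
for z in (.045,.08): print(*fit([S],upright(z),np.r_[.6,.0084]))
a=cv2.resize(S['img'][140:320,200:440],(400,300)); b=cv2.resize(T['img'][130:355,100:400],(400,300))
cv2.imwrite('pics/end.png',np.hstack([a,b])[:,:,::-1])
E
```

```text
position: [0.6006, 0.0076, 0.2563]
ft_force: [0.5, -0.0, -0.4]
time_s: 54.48
position: [0.3993, 0.0076, 0.2544]
[0.60103967 0.00839295] 79.74283599853516
[0.59742186 0.01196713] 67.03240203857422
```

View pics/end.png

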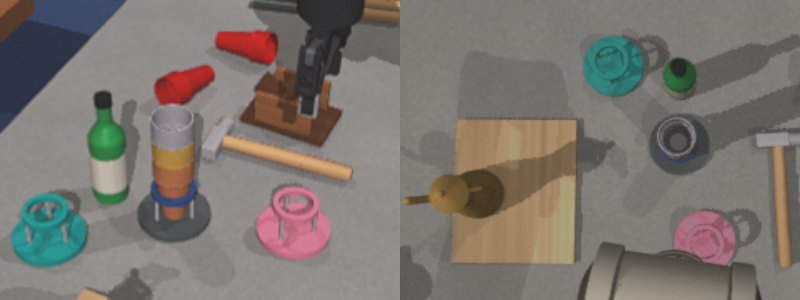

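The stack at (172,160) is copper, then brass, then steel, straight in the blue ring with the collars evenly spaced. The pot, polish bottle and hammer have not moved, and the gripper is clear.

```bash
python3 -c "
from station import arm
print(arm.close_job())"
```

```text
the job is handed in; nothing more can be done
None
```

The job is handed in at about 54.5 s of the 72 s: copper, brass and steel stand nested in that order in the blue ring stand, and the final pictures show the pot, polish bottle and hammer where they were.

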